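Find the high spot of a drive wheel on the runout stand

TASK

Find the high spot of the drive wheel on the runout stand. Slide the dial gauge's carriage in by its post until the plunger bears on the tread and the needle has gone about 3 mm round; then turn the wheel slowly with a light fingertip push on the crank knob, without gripping it, and find where the gauge reads highest anywhere on the tread. Leave the wheel standing with that highest spot at the gauge and the gauge as you set it, and leave the other things on the bench alone.

Things in the scene. Friction and masses are not known exactly. Their poses are not given: they have to be found in the camera images.
- stand: Runout stand: cast base 365 x 150 x 24 mm, fixed. Origin under the spindle axis, at the underside; +x runs from the spindle to the dial gauge, z up. A drive wheel is clamped flat on the upright spindle at an unknown angle: black tread 75 mm in radius, heights 52 to 94 mm, with more than one swelling, each fading out about 0.5 rad either side of its peak; one is the highest by over 1 mm.
- axis (a point): Point on the upright spindle axis at 110 mm height, level with the top of the crank arm; the crank knob goes round it at 60 mm radius. Its x, y, z are those of the stand.
- knob (a point): Centre of the crank knob's grip, at 138 mm height: black upright round knob, 21.6 mm in diameter, from 111 to 155 mm height, at the end of the crank arm (flat bar, top at 110 mm). The knob spins freely on its own pin, so a fingertip pushing it rolls round it.
- crank_knob: The same crank knob; origin at its underside on its pin (111 mm height), z up.
- spindle (a joint): Angle of spindle, crank and wheel, rad, + counter-clockwise from above, any number of turns either way; at 0 the crank arm points along the stand's +x. Friction takes about 1.3 N at the knob, up to 2.5 N where the plunger climbs a swelling, near 0.5 N where it runs down one. It stays where it is let go.
- carriage (a joint): Travel of the gauge carriage along the guide bar, m: 0 = right back, + towards the wheel, end stop at 0.027. Slides against 12 N of friction and stays where it is left. With the plunger free, its ball stands 95 mm minus this travel from the spindle axis; what it stands farther out is how far the tread has pushed it in.
- post (a point): Grip point on the carriage's upright steel post, 115 mm high: round, 16 mm in diameter, top at 135 mm, 222 mm from the spindle axis when the carriage is right back. The dial gauge stands before it, towards the wheel: round dial 70 mm across, face up, top of its bezel at 91 mm height, its nearest edge 9 mm from the post.
- tip (a point): Contact point of the plunger's 6 mm ball, at 73 mm height, pointing along the stand's -x at the tread; the tread pushes it back into the gauge (travel 10 mm) against a 5 to 6.5 N spring (the ball sinks 0.6 mm into the rubber). The black dial needle points at the wheel when the plunger is free and goes clockwise as it is pushed in, one turn for 10 mm, a long mark every 1 mm.
- hex_key: Steel L-shaped hex key, 95 x 30 mm, 7 mm thick, lying on the stand's base beside the guide bar. Leave alone. Origin mid-length, at the underside.
- caliper: Caliper lying flat, 160 x 60 mm, 12 mm high, grey with a black slide. Leave alone. Origin mid-beam, at the underside.
- bearing: Steel bearing ring lying flat, 52 mm across, 15 mm high. Leave alone. Origin at the centre of the underside.
- paint_marker: White paint marker with black cap, 125 mm long, 15 mm thick, lying. Leave alone. Origin near mid-length, at the underside.
- v_block: Steel V-block, 70 x 55 x 48 mm. Leave alone. Origin at the centre of the underside.
- mug: White ceramic mug, 80 mm across, 92 mm high. Leave alone. Origin at the centre of the underside.

How it is judged:
By the outcome, as a careful person would: the job done as asked, in the order asked, and still so for the second after the job is handed in, with the robot touching nothing.
It also fails if it takes over 72 s, if anything falls off the work surface, if the arm or the gripper's body presses on something with over 40 N, if the wrist force passes 120 N, or if a joint passes its speed limit or range.

ROBOT

A 6-joint arm with a two-finger parallel gripper is mounted at the origin on the work surface. World frame = base frame: x ahead of the robot, y to its left, z up, the work surface at z = 0. Lengths are in m, angles in rad, forces in N, time in s.
With the tool pointing down it reaches from about 0.275 to 0.875 m from the base axis. Payload 12.5 kg.
Tool frame: the origin (TCP) lies on the centre line of the jaws, within the pads' length; the fingertips stand r.finger_overhang ahead of it and the grasp point (between the pads) lies 3 mm ahead of it (r.finger_overhang is the distance from the TCP to the fingertips, in m); z points along the fingers, y is the line along which they close (so a half turn about z gives the same grasp; the last joint's range is limited). The gripper opens to 85 mm and grips with 20 to 120 N. Pads are 22 mm wide; open, the fingers measure 114 mm over their backs; the gripper's body (76 mm by 85 mm) begins 54 mm behind the grasp point. The pads swing forward as they close: fully open they stand 13 mm farther back than shut.
Start: joints at [-1.22, 0.351, 1.652, -0, 1.139, -0.085], TCP at [0.232, -0.499, 0.253] pointing down, gripper open.
Joint ranges: [-2.75, 2.75], [-0.79, 2.1], [0.01, 2.65], [-1.57, 4.71], [0.07, 3.14], [-2.87, 2.87]. Speed limits (rad/s): [2.22, 2.22, 2.79, 3.14, 3.14, 3.14].

INTERFACE

Orientations are given as a unit quaternion [x, y, z, w].
In Python, from cell import r, optics gives the robot as it stands. The module is installed in compiled form; this text tells all that it offers. Calls block until the motion is done:
- r.move_to(position, orientation): joint-space move of the TCP to a pose.
- r.move_linear(position, rot=None, vel=0.15): straight line of the TCP; rot=None keeps the orientation; vel is the mean speed in m/s.
- r.set_joints(angles): joint-space move.
- r.set_gripper(opening, squeeze=None): opening from 0.0 (shut) to 1.0 (fully open); squeeze is the grip in N (None keeps the last); returns when the fingers have stopped.
- r.sleep(seconds).
- r.inverse_kinematics(position, orientation): joint angles nearest the present ones, or None.
- optics.get_image(name): name is "scene" or "side" or "wrist"; returns a dict with "pixels" (480x640x3 uint8, red, green, blue), "depth" (480x640 float32, m along the optical axis (not along the pixel's ray), 0 where there is no reading), "fx", "fy", "cx", "cy" (pixels), "camera_from_world" (4x4, takes a point from world to camera coordinates); the wrist camera has in their place "mount" (4x4, takes a point from camera to tool coordinates, whose origin is the TCP and whose axes are the flange's). Camera axes: x right, y down, z forward; pixel columns grow to the right and rows downward; lengths in m; the calibration is good to about 2 mm. A picture is of the moment at which its call begins: read the wrist's pose just before it.
A pose or a line that the arm cannot do raises r.PlanningError and nothing moves.
- r.hand_in(): hands the job in; it is judged then, once.
Readings, each from a call of its own:
- r.current_t(): time.
- r.current_q(): joint angles.
- r.current_qvel(): joint speeds.
- r.current_effort(): joint torques, N m.
- r.current_tool_pos(): TCP position.
- r.current_ee_rot(): TCP orientation.
- r.current_contact_force(): force on the tool from outside, world axes, zero at the start.
- r.current_torque(): the same for the moment, N m.
- r.current_opening(): opening from 0.0 (shut) to 1.0 (fully open).
- r.current_finger_force(): force on a finger pad.
Only numpy, scipy, OpenCV 4.12 (cv2) and the standard library are available. Lean on these libraries where they do the work, as an engineer would, in place of code of your own. Each camera call takes 0.05 s, during which the arm holds its last target. There are 200 camera calls.

## Working session

There is one attempt and no reset: what is moved stays moved. The work goes in short steps, each a Python script; the robot and the scene stay as the last script left them, time stands still between calls to the robot, and variables do not carry over. Pictures are saved under pics/ and viewed, at most 10 in all, crops included, and the job is handed in when it is done.

```bash
mkdir -p pics
python3 - <<'E'
from cell import r, optics
import cv2, numpy as np
for n in ["scene","side"]:
    im=optics.get_image(n); cv2.imwrite(f"pics/{n}0.png",im["pixels"][:,:,::-1])
    np.savez(f"{n}0.npz",**im)
    print(n,im["fx"],im["cx"],im["cy"],np.linalg.inv(im["camera_from_world"]).round(3))
print(r.current_t(),r.finger_overhang,r.current_ee_rot())
E
```

```text
scene 437.34963314799876 331.43329832037296 237.85258646087524 [[ 0.789  0.415 -0.453  1.016]
 [ 0.614 -0.513  0.6   -0.62 ]
 [ 0.017 -0.752 -0.659  0.775]
 [ 0.     0.     0.     1.   ]]
side 543.4970710811675 313.9628995155277 239.08759142355146 [[-0.8   -0.329  0.501 -0.033]
 [-0.6    0.445 -0.665  0.735]
 [-0.004 -0.833 -0.553  0.731]
 [ 0.     0.     0.     1.   ]]
0.1 0.022 [ 9.76351127e-01  2.16190172e-01 -7.26032584e-05 -5.30630213e-04]
```

View pics/scene0.png

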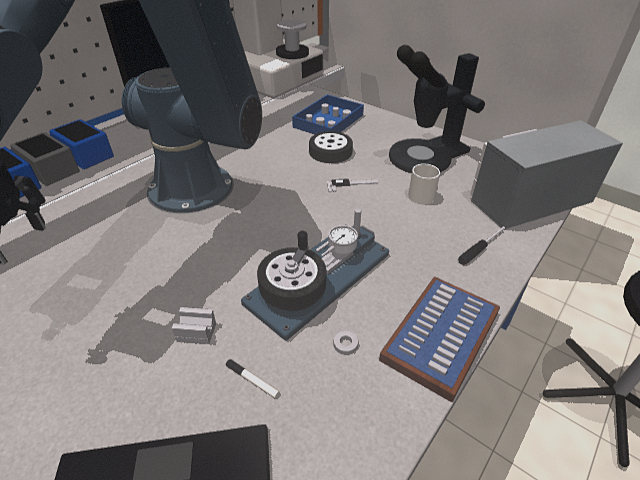

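View pics/side0.png

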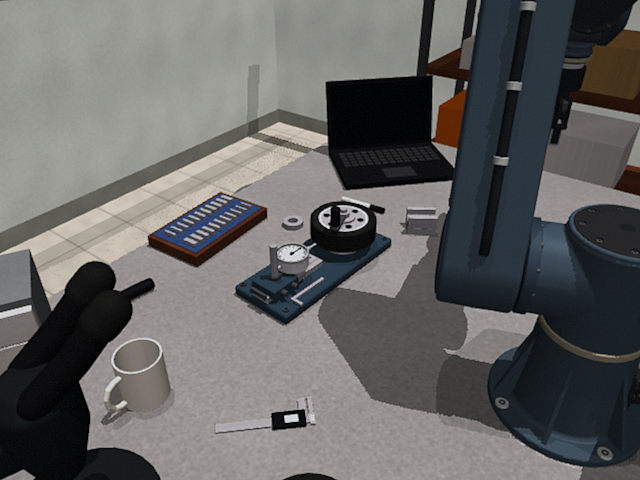

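Scene: wheel hub (291,262), knob top about (303,235), post top (357,211), base corners (243,303), (288,337), (389,256). Side: post top (273,247), knob top about (335,207), base front corner (287,321).

```bash
cat > h.py <<'E'
import numpy as np
def ray(im,u,v,z):
    T=np.linalg.inv(im["camera_from_world"]); d=T[:3,:3]@[(u-im["cx"])/im["fx"],(v-im["cy"])/im["fy"],1]
    o=T[:3,3]; return o+d*(z-o[2])/d[2]
E
python3 - <<'E'
from h import *
import cv2
S={n:dict(np.load(f"{n}0.npz")) for n in["scene","side"]}
for n,l in dict(scene=dict(cL=(243,303,.024),cB=(288,337,.024),cR=(389,254,.024),post=(357.5,211,.135),knob=(303,234,.155),dial=(343.5,236,.091)),
 side=dict(cF=(287,321,.024),cL=(236,290,.024),cR=(391,237,.024),post=(274,246,.135),knob=(335.5,207,.155),dial=(292.5,252,.091))).items():
    for k,(u,v,z) in l.items(): print(n,k,ray(S[n],u,v,z).round(4))
# depth-based: black tread band pts & base pts
for n in S:
    im=S[n];D=im["depth"];v,u=np.nonzero(D>0);d=D[v,u]
    P=np.c_[(u-im["cx"])/im["fx"]*d,(v-im["cy"])/im["fy"]*d,d,np.ones_like(d)]@np.linalg.inv(im["camera_from_world"]).T
    P=P[:,:3]; near=np.hypot(P[:,0]-.5,P[:,1]+.05)<.6
    c=im["pixels"][v,u].astype(int)
    base=(abs(P[:,2]-.024)<.003)&(c[:,2]>c[:,0]+15)&(P[:,0]>.3)&(P[:,0]<.9)&(abs(P[:,1])<.4)
    R=cv2.minAreaRect(P[base,:2].astype(np.float32)*1000); print(n,base.sum(),R)
    top=(abs(P[:,2]-.094)<.004)&(P[:,0]>.3)&(P[:,0]<.9)&(abs(P[:,1])<.3)
    print(cv2.minEnclosingCircle(P[top,:2].astype(np.float32)*1000),top.sum())
E
```

```text
scene cL [ 0.4821 -0.2321  0.024 ]
scene cB [ 0.621  -0.2374  0.024 ]
scene cR [0.65   0.1067 0.024 ]
scene post [0.5649 0.0793 0.135 ]
scene knob [ 0.5342 -0.0838  0.155 ]
scene dial [0.5643 0.0267 0.091 ]
side cF [0.4791 0.1431 0.024 ]
side cL [0.6233 0.1328 0.024 ]
side cR [ 0.4668 -0.2302  0.024 ]
side post [0.5552 0.0843 0.135 ]
side knob [ 0.5258 -0.0818  0.155 ]
side dial [0.5538 0.0304 0.091 ]
scene 1682 ((554.1683349609375, -53.38999938964844), (361.0785217285156, 147.51087951660156), 85.92160034179688)
((554.4654541015625, -65.22966766357422), 148.95469665527344) 2348
side 1758 ((680.8495483398438, -55.85511779785156), (362.8311462402344, 417.4808044433594), 86.86190795898438)
((551.9114990234375, -61.8332405090332), 154.11160278320312) 1529
```

```bash
cat >> h.py <<'E'
def quat(psi): return [np.cos(psi/2),np.sin(psi/2),0,0]
def wimg(r,optics):
    from scipy.spatial.transform import Rotation as R
    T=np.eye(4);T[:3,:3]=R.from_quat(r.current_ee_rot()).as_matrix();T[:3,3]=r.current_tool_pos()
    im=optics.get_image("wrist"); im["camera_from_world"]=np.linalg.inv(T@im["mount"]); return im
E
python3 - <<'E'
from h import *
from cell import r, optics
import cv2
r.move_to([.552,-.03,.36],quat(1.51))
im=wimg(r,optics); np.savez("w1.npz",**im); cv2.imwrite("pics/w1.png",im["pixels"][:,:,::-1])
print(r.current_t(),r.current_q(),im["mount"].round(3))
E
```

```text
2.225 [-1.39894429e-01  2.69173165e-01  1.49897568e+00 -1.13925145e-04
  1.37374395e+00 -7.77210075e-02] [[ 0.001 -0.954 -0.3    0.078]
 [ 1.     0.     0.001  0.   ]
 [-0.001 -0.3    0.954 -0.121]
 [ 0.     0.     0.     1.   ]]
```

View pics/w1.png

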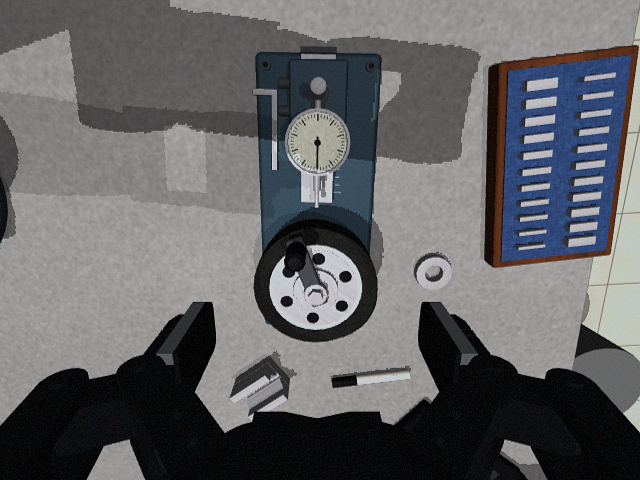

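Wrist view: post top (318,85), dial centre (318,142) with needle pointing down at the wheel, wheel tread rim circle about centre (316,281), knob top (296,246), base corners (257,53), (381,53).

Run:
```python
from h import *
import cv2
im=dict(np.load("w1.npz"))
g=cv2.cvtColor(im["pixels"],cv2.COLOR_RGB2GRAY)
h=cv2.cvtColor(im["pixels"],cv2.COLOR_RGB2HSV)
# tread: depth points at z~.094
D=im["depth"];v,u=np.nonzero(D>0);d=D[v,u]
P=np.c_[(u-im["cx"])/im["fx"]*d,(v-im["cy"])/im["fy"]*d,d,np.ones_like(d)]@np.linalg.inv(im["camera_from_world"]).T
def sel(m,lab):
    c,rad=cv2.minEnclosingCircle(P[m,:2].astype(np.float32)*1000); print(lab,m.sum(),np.round(c,1),round(rad,1),P[m,:3].mean(0).round(4))
box=lambda a,b,c,e:(u>=a)&(u<=b)&(v>=c)&(v<=e)
sel(box(250,382,215,345)&(abs(P[:,2]-.092)<.005)&(g[v,u]<70),"tread")
sel(box(300,335,70,105)&(P[:,2]>.128),"post")
sel(box(280,312,228,275)&(P[:,2]>.150),"knob")
sel(box(280,355,100,180)&(abs(P[:,2]-.088)<.006),"dial")
for k,(a,b,z) in dict(post=(318,85,.135),dial=(318,142,.088),nut=(316,292,.12),c1=(257,53,.024),c2=(381,53,.024),b1=(262,240,.024),b2=(374,240,.024)).items(): print(k,ray(im,a,b,z).round(4))
```

```text
tread 5303 [ 546.1 -137.1] 76.7 [ 0.5466 -0.1327  0.0943]
post 254 [560.6  83.5] 7.8 [0.5606 0.0832 0.1351]
knob 333 [526.6 -79.4] 11.0 [ 0.5271 -0.0787  0.1539]
dial 3488 [556.8  31.5] 35.3 [0.5568 0.0323 0.0868]
post [0.5608 0.084  0.135 ]
dial [0.5579 0.0324 0.088 ]
nut [ 0.5457 -0.1297  0.12  ]
c1 [0.4929 0.1346 0.024 ]
c2 [0.6376 0.1257 0.024 ]
b1 [ 0.474  -0.0942  0.024 ]
b2 [ 0.6266 -0.1036  0.024 ]
```

```bash
cat >> h.py <<'E'
HD=1.505; HX=np.array([np.cos(HD),np.sin(HD),0]); AX=np.array([.546,-.138,0]); POST=np.array([.5606,.0834,0])
E
python3 - <<'E'
from h import *
from cell import r, optics
import cv2
q=quat(4.5)
r.move_to([.5606,.0834,.20],q); print(r.current_t(),r.current_q().round(2) if hasattr(r.current_q(),'round') else r.current_q())
r.move_linear([.5606,.0834,.120],vel=.1)
r.set_gripper(0.0,60); print("grip",r.current_opening(),r.current_finger_force(),r.current_contact_force(),r.current_tool_pos())
p=np.array(r.current_tool_pos())
r.move_linear(p-HX*.017,vel=.03); print(r.current_t(),r.current_contact_force(),r.current_tool_pos())
im=wimg(r,optics); np.savez("w2.npz",**im); cv2.imwrite("pics/w2.png",im["pixels"][:,:,::-1])
E
```

```text
4.5917 [ 0.07  0.44  1.66 -0.    1.04 -2.86]
grip 0.17215225826439634 58.40405881404877 [-3.80772803  0.10742795  5.70352446] [0.56035497 0.08344947 0.12022976]Traceback (most recent call last):
  File "<stdin>", line 9, in <module>
cell.PlanningError: the arm cannot follow that straight line within its joint ranges
```

Run:
```python
from h import *
from cell import r, optics
import cv2
p=np.array([0.56035497,0.08344947,0.12022976])
r.move_linear(p-HX*.017,rot=quat(4.43),vel=.03); print(r.current_t(),r.current_contact_force(),r.current_tool_pos(),r.current_q())
im=wimg(r,optics); np.savez("w2.npz",**im); cv2.imwrite("pics/w2.png",im["pixels"][:,:,::-1])
```

```text
6.9083 [-1.21618792  7.73595478  3.06429279] [0.55913889 0.06750416 0.12025755] [ 3.68644550e-02  5.43599509e-01  1.72535827e+00  1.88435271e-03
  8.72626911e-01 -2.82354224e+00]
```

View pics/w2.png

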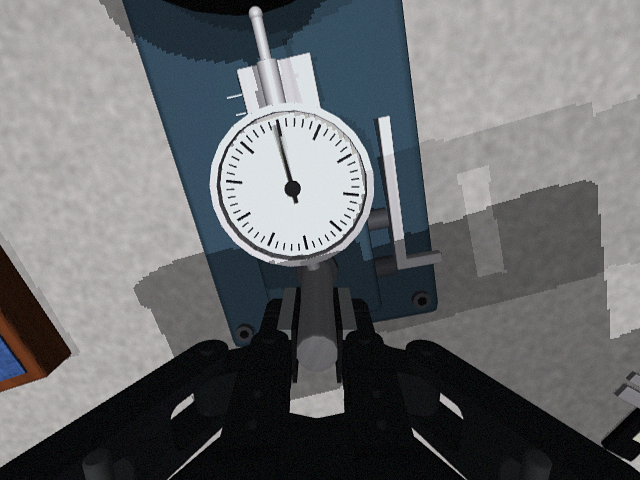

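Dial clear: centre (292,188), needle tip near (277,123) at zero, ball (255,12) just short of the tread. I'll write the needle reader and continue the slide.

```bash
cat >> h.py <<'E'
import cv2
def needle(im,c,zf=.0885,r0=.006,r1=.019):
    """clockwise needle angle (rad) from direction to wheel; c=dial centre guess (xy). Face centre refined by bright blob."""
    T=np.linalg.inv(im["camera_from_world"]); 
    uv=im["camera_from_world"]@[c[0],c[1],zf,1]; u0=uv[0]/uv[2]*im["fx"]+im["cx"]; v0=uv[1]/uv[2]*im["fy"]+im["cy"]
    w=int(.045/uv[2]*im["fx"])+4
    V,U=np.mgrid[max(0,int(v0)-w):min(480,int(v0)+w),max(0,int(u0)-w):min(640,int(u0)+w)]
    g=im["pixels"][V,U].astype(float).mean(-1)
    d=np.stack([(U-im["cx"])/im["fx"],(V-im["cy"])/im["fy"],np.ones(U.shape)],-1)@T[:3,:3].T
    P=T[:3,3]+d*((zf-T[2,3])/d[...,2])[...,None]
    x=P[...,0]-c[0]; y=P[...,1]-c[1]; rr=np.hypot(x,y)
    m=(rr>r0)&(rr<r1)
    bg=np.median(g[m]); wt=np.where(m,np.clip(bg-g-.2*bg,0,None),0)
    if wt.sum()<1: return None,0
    X=(wt*x).sum();Y=(wt*y).sum()
    a=(HD+np.pi)-np.arctan2(Y,X)
    return (a+np.pi)%(2*np.pi)-np.pi, np.hypot(X,Y)/(wt*rr).sum()
def facec(im,c,zf=.0885):
    """face centre: minEnclosingCircle-free centroid of bright connected blob near c, cast to plane"""
    uv=im["camera_from_world"]@[c[0],c[1],zf,1]; u0=uv[0]/uv[2]*im["fx"]+im["cx"]; v0=uv[1]/uv[2]*im["fy"]+im["cy"]
    w=.03/uv[2]*im["fx"]; p=im["pixels"]; V,U=np.mgrid[:480,:640]
    b=(p.min(-1)>150)&(np.hypot(U-u0,V-v0)<1.35*w)
    n,l,st,ce=cv2.connectedComponentsWithStats(b.astype(np.uint8)); k=1+st[1:,4].argmax()
    cn,_=cv2.findContours((l==k).astype(np.uint8),cv2.RETR_EXTERNAL,cv2.CHAIN_APPROX_NONE)
    h=cv2.convexHull(max(cn,key=cv2.contourArea)); e=cv2.fitEllipse(h); return ray(im,*e[0],zf)[:2],e
E
python3 - <<'E'
from h import *
from cell import r, optics
dc=POST-.0517*HX
im=dict(np.load("w2.npz")); c=ray(im,292,188,.0885)[:2]
print("w2 centre",c,np.array(r.current_tool_pos())[:2]-.0517*HX[:2],facec(im,c),needle(im,c))
s=dict(np.load("side0.npz"));print("side0",facec(s,dc),dc[:2],needle(s,facec(s,dc)[0]))
s=dict(np.load("scene0.npz"));print("scene0",facec(s,dc),needle(s,facec(s,dc)[0]))
p=np.array([0.56035497,0.08344947,0.12022976])
for t in (.0205,.0225):
    r.move_linear(p-HX*t,rot=quat(4.42),vel=.03); q=np.array(r.current_tool_pos())
    im=wimg(r,optics); c=(q-.0517*HX)[:2]; f=facec(im,c)
    print(t,(p-q)@HX,r.current_contact_force(),f[0],c,needle(im,f[0]))
    s=optics.get_image("side");fs=facec(s,c);print("side",fs,needle(s,fs[0]))
    np.savez("s2.npz",**s)
print(r.current_t())
E
```

```text
w2 centre [0.55531237 0.0161398 ] [0.55572799 0.01589303] (array([0.55477907, 0.01329045]), ((291.2142639160156, 181.3665313720703), (162.12509155273438, 171.16383361816406), 164.71339416503906)) (np.float64(-0.02806502219465301), np.float64(0.9494070612139234))
side0 (array([0.55378617, 0.02925104]), ((292.8906555175781, 252.7473907470703), (16.518409729003906, 32.756866455078125), 80.96678924560547)) [0.55720078 0.03181187] (np.float64(-0.14283558296975407), np.float64(0.7060042066074415))
scene0 (array([0.54919893, 0.04075814]), ((341.9489440917969, 231.24752807617188), (26.44317054748535, 32.152671813964844), 86.4827651977539)) (np.float64(1.5610114330681633), np.float64(0.09875808587599734))
0.0205 0.019425201725500458 [-1.59849844  9.40885714  2.68272272] [0.55447542 0.00972663] [0.55547418 0.01249164] (np.float64(-0.025328991906052423), np.float64(0.6607756499893513))
side (array([0.54951067, 0.00727236]), ((301.091552734375, 248.5780487060547), (16.32353401184082, 28.85285186767578), 76.61653137207031)) (np.float64(-1.4854673917815209), np.float64(0.365335018543681))
0.0225 0.02089548803849598 [-1.32697332 13.54357992  2.55659937] [0.55437415 0.00815126] [0.55537956 0.0110244 ] (np.float64(0.9483562731925872), np.float64(0.6709752106450905))
side (array([0.54935233, 0.00584875]), ((301.5716552734375, 248.29196166992188), (16.191295623779297, 30.03165626525879), 75.75004577636719)) (np.float64(0.8631401851873726), np.float64(0.17509391930963955))
7.675
```

Run:
```python
from h import *
from cell import r, optics
p=np.array([0.56035497,0.08344947,0.12022976]); t=.0225
for i in range(5):
    q=np.array(r.current_tool_pos()); im=wimg(r,optics); c=(q-.0517*HX)[:2]+[-.0004,.0002]
    a,k=needle(im,c); mm=(a%(2*np.pi))/2/np.pi*10; print(t,(p-q)@HX,np.round(r.current_contact_force(),1),mm,k)
    if abs(mm-3)<.15: break
    t+=3-mm; t=min(t,.0275) if False else t
    break
t=.0225+(3-mm)/1000
r.move_linear(p-HX*t,rot=quat(4.42),vel=.02)
q=np.array(r.current_tool_pos()); im=wimg(r,optics); c=(q-.0517*HX)[:2]+[-.0004,.0002]
a,k=needle(im,c); print(t,(p-q)@HX,r.current_contact_force(),a/2/np.pi*10,k,r.current_t())
s=optics.get_image("side");e=optics.get_image("scene");np.savez("s3.npz",**s);np.savez("e3.npz",**e);np.savez("w3.npz",**im)
A=cv2.resize(s["pixels"][225:275,265:335],None,fx=5,fy=5,interpolation=2)
B=cv2.resize(e["pixels"][215:265,305:375],None,fx=5,fy=5,interpolation=2)
C=cv2.resize(im["pixels"][90:290,170:450],(350,250))
cv2.imwrite("pics/c3.png",np.vstack([np.hstack([A,B]),np.hstack([C,C])])[:,:,::-1])
```

```text
0.0225 0.020895631700709412 [-1.3 12.3  1.1] 1.0949877015167329 0.960558798799531
0.024405012298483266 0.02254227701931342 [-0.2967997  15.53248629  2.38612526] 2.715230808802658 0.9623656186360146 8.025
```

View pics/c3.png

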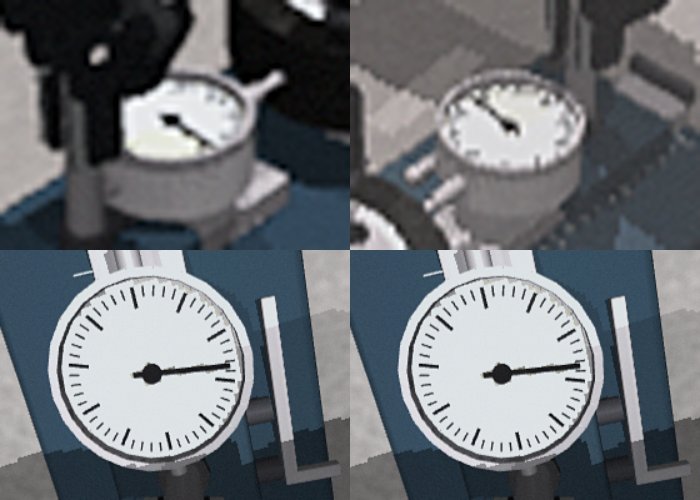

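Wrist crop: needle at about 2.7 mm; hub pixels in side (299,249), scene (337.4,240.2). Nudge to 3, release, and go behind the knob.

```bash
cat >> h.py <<'E'
HUB=dict(side=(299,249.2),scene=(337.4,240.2))
def gauge(optics,n):
    im=optics.get_image(n); a,k=needle(im,ray(im,*HUB[n],.0885)[:2],r0=.005,r1=.021)
    return (np.nan if a is None else (a/2/np.pi*10)%10),k,im
RK=.060; LAG=.0218; ZT=.144
def finger(th,psi,lag=LAG):   # finger centre touching knob at world angle th, tool x side towards +psi
    return np.array([AX[0]+RK*np.cos(th)+lag*np.cos(psi),AX[1]+RK*np.sin(th)+lag*np.sin(psi),ZT])
E
python3 - <<'E'
from h import *
from cell import r, optics
p=np.array([0.56035497,0.08344947,0.12022976])
r.move_linear(p-HX*.0247,rot=quat(4.42),vel=.02)
q=np.array(r.current_tool_pos()); im=wimg(r,optics); c=(q-.0517*HX)[:2]+[-.0004,.0002]
print("held",needle(im,c)[0]/2/np.pi*10,(p-q)@HX)
r.set_gripper(1.0)
q=np.array(r.current_tool_pos());im=wimg(r,optics);print("open",needle(im,c)[0]/2/np.pi*10)
r.move_linear(q+[0,0,.07],vel=.15)
print([gauge(optics,n)[:2] for n in HUB])
th=1.882; psi=th+np.pi/2
r.set_gripper(0.0,20)
f=finger(th,psi,.036); f[2]=.20
r.move_to(f,quat(psi)); print(r.current_t(),r.current_q())
print([gauge(optics,n)[:2] for n in HUB])
for s in np.linspace(0,5.6,9):
    ps=th-s+np.pi/2+.75*s/5.6; print(s, r.inverse_kinematics(finger(th-s,ps),quat(ps)) is not None, end=' ')
E
```

```text
held 2.8308533200703137 0.0226769874540711
open 2.828796127567667
[(np.float64(2.679606779403133), np.float64(0.8352023986520738)), (np.float64(2.6117066174348875), np.float64(0.979991480895544))]
11.3417 [-2.76394795e-01  3.30397148e-01  1.82808026e+00  2.86483544e-04
  9.82636963e-01 -2.16129779e+00]
[(np.float64(2.6321734560156584), np.float64(0.8310363092830481)), (np.float64(2.614626837121939), np.float64(0.9797040503411144))]
0.0 True 0.7 True 1.4 True 2.0999999999999996 True 2.8 True 3.5 True 4.199999999999999 True 4.8999999999999995 True 5.6 True
```

```bash
cat > sweep.py <<'E'
from h import *
from cell import r, optics
import json
th0=1.882; psi=th0+np.pi/2
f=finger(th0,psi,.036); r.move_linear(f,vel=.12)
r.move_linear(finger(th0,psi,.025),vel=.05)
log=[]
for s in np.arange(0,5.61,.1167):
    ps=th0-s+np.pi/2+.75*s/5.6
    r.move_linear(finger(th0-s,ps),rot=quat(ps),vel=.03)
    F=np.array(r.current_contact_force()); g1=gauge(optics,"side"); g2=gauge(optics,"scene")
    t=np.array(r.current_tool_pos())
    log.append([s,g1[0],g1[1],g2[0],g2[1],np.hypot(*F[:2]),np.hypot(*(t-finger(th0-s,ps))[:2])*1e3])
    if np.linalg.norm(F)>15: print("force",F);break
    if len(log) in (2,12,24,36): np.savez(f"sw{len(log)}.npz",a=g1[2]["pixels"],b=g2[2]["pixels"])
json.dump(log,open("log.json","w")); print(r.current_t()); print(np.array(log).round(2))
E
python3 sweep.py
```

```text
35.2167
[[0.   2.89 0.89 2.74 0.97 1.14 0.04]
 [0.12 3.08 0.82 2.89 0.98 1.27 0.08]
 [0.23 3.1  0.81 2.9  0.98 0.87 0.08]
 [0.35 2.9  0.86 2.75 0.97 0.55 0.07]
 [0.47 2.49 0.87 2.5  0.98 0.75 0.05]
 [0.58 1.77 0.8  2.21 0.98 0.18 0.06]
 [0.7  1.26 0.85 1.96 0.97 0.8  0.04]
 [0.82 1.15 0.89 1.89 0.97 0.61 0.05]
 [0.93 1.1  0.88 1.87 0.97 0.93 0.06]
 [1.05 1.08 0.87 2.14 0.96 0.55 0.03]
 [1.17 1.09 0.86 2.52 0.91 0.24 0.05]
 [1.28 1.11 0.84 2.42 0.71 0.41 0.05]
 [1.4  1.29 0.86 5.7  0.53 0.12 0.06]
 [1.52 1.29 0.86 5.53 0.18 1.22 0.04]
 [1.63 1.29 0.86 1.55 0.36 0.17 0.06]
 [1.75 1.28 0.85 1.85 0.59 0.63 0.05]
 [1.87 1.29 0.86 1.71 0.48 0.37 0.01]
 [1.98 1.29 0.86 1.43 0.55 0.49 0.04]
 [2.1  1.29 0.86 1.   0.7  0.7  0.04]
 [2.22 1.29 0.86 1.39 0.93 0.76 0.03]
 [2.33 1.28 0.85 1.95 0.97 0.42 0.02]
 [2.45 1.29 0.86 1.94 0.97 0.52 0.02]
 [2.57 1.29 0.86 1.94 0.97 0.46 0.04]
 [2.68 1.29 0.86 1.94 0.97 0.67 0.02]
 [2.8  1.29 0.86 1.94 0.97 0.5  0.02]
 [2.92 1.3  0.86 1.94 0.97 0.97 0.03]
 [3.03 1.3  0.86 1.94 0.97 0.97 0.01]
 [3.15 1.31 0.88 1.94 0.97 0.79 0.02]
 [3.27 1.26 0.83 1.95 0.97 0.29 0.04]
 [3.38 1.36 0.89 1.72 0.89 1.25 0.04]
 [3.5  1.41 0.84 1.68 0.91 0.84 0.03]
 [3.62 1.61 0.85 1.82 0.93 0.68 0.05]
 [3.73 2.11 0.83 2.41 0.91 0.39 0.07]
 [3.85 2.21 0.68 3.04 0.89 0.27 0.05]
 [3.97 3.93 0.66 3.71 0.9  0.76 0.04]
 [4.08 4.85 0.85 4.09 0.83 0.35 0.05]
 [4.2  4.9  0.89 4.19 0.84 0.72 0.04]
 [4.32 4.7  0.8  4.   0.91 0.82 0.07]
 [4.43 4.03 0.88 3.54 0.95 1.4  0.06]
 [4.55 3.14 0.9  2.88 0.98 0.4  0.06]
 [4.67 1.87 0.8  2.2  0.98 0.73 0.06]
 [4.78 1.28 0.87 1.87 0.98 1.03 0.11]
 [4.9  1.17 0.9  1.76 0.95 0.33 0.09]
 [5.02 0.93 0.87 1.61 0.92 0.74 0.09]
 [5.13 0.92 0.85 1.45 0.88 0.17 0.12]
 [5.25 0.85 0.81 1.43 0.84 0.83 0.09]
 [5.37 1.25 0.87 1.86 0.98 0.73 0.1 ]
 [5.48 1.3  0.88 1.96 0.97 0.52 0.11]
 [5.6  1.29 0.86 1.94 0.97 0.78 0.11]]
```

The highest swelling is at s≈4.186 (about 4.2 on the scene camera, against 2.9 for the other). I'll continue clockwise through the unseen last stretch and come up to it from the same side.

```bash
cat > sweep2.py <<'E'
from h import *
from cell import r, optics
th0=1.882; s0=5.6; S1=4.186+2*np.pi
PS=lambda s: th0-s+np.pi/2+2*np.pi-.3*(S1-s)/(S1-s0)
ps=th0-s0+np.pi/2+.75
r.move_linear(finger(th0-s0,ps,.030),vel=.06)
f=finger(th0-s0,ps,.036); f[2]=.195; r.move_linear(f,vel=.15)
f=finger(th0-s0,PS(s0),.034); f[2]=.195; r.move_to(f,quat(PS(s0)))
f[2]=ZT; r.move_linear(f,vel=.12); r.move_linear(finger(th0-s0,PS(s0),.024),vel=.05); print(r.current_t())
def go(s,v,look=True):
    r.move_linear(finger(th0-s,PS(s)),rot=quat(PS(s)),vel=v)
    if look: print(round(s,3),round(s-2*np.pi,3),*[np.round(gauge(optics,n)[:2],2) for n in HUB],np.round(np.hypot(*r.current_contact_force()[:2]),2))
for s in np.arange(5.6,6.7,.12): go(s,.035)
print(r.current_t())
for s in np.arange(6.8,9.95,.2): go(s,.05,False)
print(r.current_t())
for s in (3.73,3.85,3.97,4.08): go(s+2*np.pi,.03)
print(r.current_t())
E
python3 sweep2.py
```

```text
41.2417
5.6 -0.683 [1.29 0.86] [1.94 0.97] 0.57
5.72 -0.563 [1.32 0.87] [1.93 0.98] 0.53
5.84 -0.443 [1.3  0.86] [1.94 0.97] 0.81
5.96 -0.323 [1.35 0.87] [1.93 0.98] 1.02
6.08 -0.203 [1.77 0.8 ] [2.17 0.98] 0.39
6.2 -0.083 [2.47 0.88] [2.5  0.98] 0.35
6.32 0.037 [2.9  0.88] [2.75 0.97] 0.71
6.44 0.157 [3.1  0.82] [2.9  0.98] 0.55
6.56 0.277 [3.08 0.83] [2.89 0.98] 0.38
6.68 0.397 [2.78 0.91] [2.7  0.98] 0.31
45.9417
52.4417
10.013 3.73 [2.24 0.84] [2.34 0.94] 3.76
10.133 3.85 [3.29 0.68] [3.21 0.91] 0.11
10.253 3.97 [4.64 0.8 ] [3.92 0.91] 0.75
10.363 4.08 [4.87 0.88] [4.18 0.85] 1.1
54.65
```

Run:
```python
from h import *
from cell import r, optics
o=np.load("sw36.npz"); a=optics.get_image("side")["pixels"]; b=optics.get_image("scene")["pixels"]
cs=lambda p:cv2.resize(p[185:265,290:390],(400,320),interpolation=2)
ce=lambda p:cv2.resize(p[220:320,245:345],(400,280),interpolation=2)
cv2.imwrite("pics/cmp.png",np.vstack([np.hstack([cs(o["a"]),cs(a)]),np.hstack([ce(o["b"]),ce(b)])])[:,:,::-1])
print(r.current_t())
```

```text
54.75
```

View pics/cmp.png

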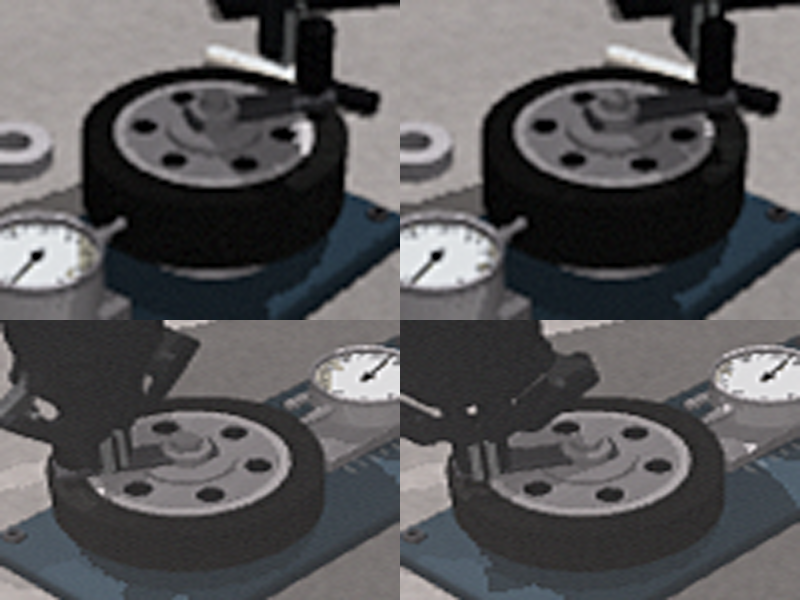

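The two frames show the wheel at almost the same angle, with the second pass a fraction of a pixel further on. That fits the ~0.035 rad lead in the readings, so I'll stop at s=4.15.

Run:
```python
from h import *
from cell import r, optics
th0=1.882
G=lambda:[np.round(gauge(optics,n)[:2],2) for n in HUB]
for s in (4.115,4.15):
    ps=th0-s+np.pi/2; r.move_linear(finger(th0-s,ps),rot=quat(ps),vel=.02); print(s,G())
r.move_linear(finger(th0-s,ps,.032),vel=.05); f=finger(th0-s,ps,.036); f[2]=.20; r.move_linear(f,vel=.12); print(G(),r.current_t())
# look from above the dial
r.move_to([.552,-.03,.36],quat(1.51)); im=wimg(r,optics); np.savez("w4.npz",**im)
c=(np.array([.56035,.08345,0])-HX*(.0227+.0517))[:2]+[-.0004,.0002]
print(needle(im,c)[0]/2/np.pi*10,r.current_t(),r.current_contact_force())
cv2.imwrite("pics/w4.png",im["pixels"][:,:,::-1])
```

```text
4.115 [array([4.9, 0.9]), array([4.18, 0.83])]
4.15 [array([4.89, 0.91]), array([4.19, 0.84])]
[array([4.89, 0.91]), array([4.19, 0.84])] 56.5333
4.693462910179283 58.2417 [-0.86509249 -0.27899048 -0.67634223]
```

View pics/w4.png

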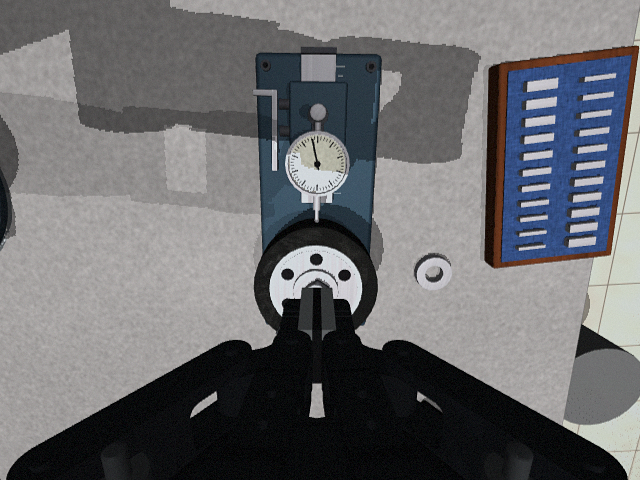

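The view from above shows the needle at about 4.7 mm. Both fixed cameras read the same maximum as in the sweep, and nothing else has moved.

```bash
python3 -c "
from cell import r
print(r.hand_in())"
```

```text
the job is handed in; nothing more can be done
None
```

The job is handed in: I set the gauge to about 2.8 mm, turned the wheel through more than a full turn, found two swellings, and left the higher one (about 4.7 mm, placed to roughly 0.02–0.03 rad by my estimate) at the plunger with the robot clear, finishing at about 58 s.

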